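Index the check-weight carousel to its pointer

TASK

Two weight carousels stand on the scale bench. On the one that carries the single large weight, pull the ring on top straight up out of its notch, turn the carousel one notch clockwise (seen from above) so that the large weight stands at the pointer fixed to the base, and let the ring spring fully down into the notch there. Leave the ring of the other carousel, which carries only small weights, down in its notch.

Things in the scene. Friction and masses are not known exactly. Their poses are not given: they have to be found in the camera images.
- main_ring_mid (a point): Centre of the upright flat steel pull ring (44 mm outside, 20 mm hole, 10 mm thick) on the vertical turning axis of the carousel with the large weight; 118 mm above the bench when down. z up; x in the ring's plane, towards the large weight; y through its thickness: pinch it from above across y. It turns with the carousel. Below it: a collar, top at 86 mm; 6 mm guide rods to 115 mm, 36 mm out at +x and -x.
- main_turn (a joint): That carousel's angle, rad: how far its large weight (38 mm across, top 110 mm above the bench, 62 mm from the axis) is anticlockwise, from above, of the pointer (upright steel plate on the fixed base, 46 mm high, 110 mm from the axis). 0 = at the pointer. Starts one notch off, about +1.05 (notches 60 deg apart). Turns freely with the ring up; stops at -1.3, 2.3.
- main_ring (a joint): How far that ring is pulled up, m: 0 = fully down in a notch (locked, about 3 deg of play). Its pins clear the notch from 0.012; 0.016 is good for turning; end stop 0.024. Spring pushes down with 4 N when down, 8 N at the stop; the ring weighs about 120 g. Let go within about 12 deg of a notch it drops in and centres itself.
- spare_ring_mid (a point): Centre of the like pull ring on the other carousel (a bystander of the same build, with three small weights only), 118 mm above the bench. On both, the round plate is 164 mm across, its top 32 mm above the bench; small weights reach 76 mm above the bench; all weights are held fast in their nests and the bases are bolted down.
Mind the look-alikes: they are no part of the job. What is shaped like the part that bears main_ring_mid but pink is not meant.

How it is judged:
By the outcome, as a careful person would: the job done as asked, in the order asked, and still so for the second after the job is handed in, with the robot touching nothing.
It also fails if it takes over 35 s, if anything falls off the work surface, if the arm or the gripper's body presses on something with over 40 N, if the wrist force passes 120 N, or if a joint passes its speed limit or range.

ROBOT

A 6-joint arm with a two-finger parallel gripper is mounted at the origin on the work surface. World frame = base frame: x ahead of the robot, y to its left, z up, the work surface at z = 0. Lengths are in mm, angles in rad, forces in N, time in s.
With the tool pointing down it reaches from about 350 to 725 mm from the base axis. Payload 6 kg.
Tool frame: the origin (TCP) lies on the centre line of the jaws, within the pads' length; the fingertips stand 8 mm ahead of it and the grasp point (between the pads) lies 11 mm behind it (robot.finger_overhang is the z of the fingertips in the tool frame, in mm); z points along the fingers, y is the direction in which the jaws open and shut (so a half turn about z gives the same grasp; the last joint's range is limited). The gripper opens to 85 mm and grips with 20 to 120 N. Pads are 22 mm wide; open, the fingers measure 114 mm over their backs; the gripper's body (76 mm by 85 mm) begins 54 mm behind the grasp point. The pads swing forward as they close: fully open they stand 13 mm farther back than shut.
Start: joints at [-0.984, 0.04, 0.085, 0, -1.615, -0.334], TCP at [150.079, -580.902, 208.861] pointing down, gripper open.
Joint ranges: [-2.56, 2.56], [-1.29, 2.01], [-1.08, 1.49], [-3.29, 1.98], [-2.81, -0.18], [-2.99, 2.99]. Speed limits (rad/s): [2.57, 2.57, 3.01, 3.14, 3.14, 3.14].

INTERFACE

Orientations are given as a rotation vector (axis times angle).
In Python, from plant import sensors, cams, ticket, robot gives the robot as it stands. The module is installed in compiled form; this text tells all that it offers.
- The arm moves only by the shell command python3 -m jog 'ROWS' [OPENING] [FORCE]. ROWS is JSON, a list of rows, each an object of numbers: "dx", "dy", "dz": the shift along the tool's x, y, z in m; "ax", "ay", "az": the turn, a rotation vector about the tool's x, y, z in rad. A call has 1 to 20 rows; each row shifts and turns the commanded pose from where the row before left it, along the tool's axes as they then stand; what a row does not reach is not made up. A row lasts 1/12 s, in which the tool goes at most 41.7 mm and 7.16 degrees, less where a joint would pass 70% of its speed; a pose out of reach is approached as far as the arm can. A call is refused whole if a number of a shift passes 0.0417 or a number of a turn 0.125, either way. A call with a gripper value outside its range is refused whole. OPENING is the opening, from 0 (shut) to 1 (fully open), set as the call begins (- or left out, the last holds). The fingers move at their own pace and stop on an object; FORCE is the grip in N (left out, the last holds). Time passes only in rows, so rows that do not move let the fingers close. It gives the time, the measured TCP pose, the force and the opening at its end, in the units of the state.
- sensors.sense(): the state, without advancing time (a new reading comes with each control period).
- cams.grab_frame(name): name is "scene" or "top" or "wrist"; returns (picture, depth): 400x640x3 uint8, blue, green, red; 400x640 float32, mm along the optical axis (not along the pixel's ray), 0 where there is no reading.
- cams.camera_model(name): a dict with "fx", "fy", "cx", "cy" (pixels), "position" and "attitude" of the camera in the world; the wrist camera has in their place "mount" (4x4, takes a point from camera to tool coordinates, whose origin is the TCP and whose axes are the flange's). Camera axes: x right, y down, z forward; pixel columns grow to the right and rows downward; lengths in mm; the calibration is good to about 2 mm. A picture is of the moment at which its call begins: read the wrist's pose just before it. camera_model takes no time and is no camera call.
- ticket.close_job(): hands the job in, once; it reports no verdict.
The state is a dict: "time": time; "joints": joint angles; "dq": joint speeds; "tau": joint torques, N m; "ee_pos": TCP position; "orientation": TCP orientation; "ft_force": force on the tool from outside, world axes, zero at the start; "ft_torque": the same for the moment, N m; "opening": finger opening in mm.
Only numpy, scipy, OpenCV 4.12 (cv2) and the standard library are available. Lean on these libraries where they do the work, as an engineer would, in place of code of your own. Each camera call takes 0.05 s, during which the arm holds its last target.

## Working session

There is one attempt and no reset: what is moved stays moved. The work goes in short steps, Python scripts to look and compute and a shell command to move; the robot and the scene stay as the last step left them, time stands still between calls to the robot, and variables do not carry over. Pictures are saved under pics/ and viewed, and the job is handed in when it is done.

```bash
mkdir -p pics
cat > h.py <<'E'
from plant import sensors,cams,ticket,robot
import numpy as np,cv2
from scipy.spatial.transform import Rotation as R
E
python3 - <<'E'
from h import *
s=sensors.sense();print(s)
for n in("scene","top"):
    p,d=cams.grab_frame(n);cv2.imwrite(f"pics/{n}0.png",p);np.save(n+"0.npy",d);print(cams.camera_model(n))
print(cams.camera_model("wrist"))
E
```

```text
{'time': 0.0, 'joints': array([-9.84308619e-01,  4.08133391e-02,  8.38147450e-02, -4.81635744e-04,
       -1.61550327e+00, -3.33668259e-01]), 'dq': array([ 0.00095835, -0.00102789, -0.00071417,  0.00125119, -0.00202262,
       -0.00190073]), 'tau': array([-5.13589821e-04, -3.68211937e+01,  3.47413087e+01,  6.93218619e+00,
       -5.42600887e-03,  1.62372874e-05]), 'ee_pos': array([ 150.0534445 , -580.55222573,  207.87667801]), 'orientation': array([ 3.96062692e-01, -3.11619674e+00, -2.73578896e-03]), 'ft_force': array([ 0.70903782, -0.26562473,  0.23436946]), 'ft_torque': array([-0.01602828, -0.06386511, -0.09774124]), 'opening': 85.86003079059648}
{'fx': 391.59028694692057, 'fy': 391.59028694692057, 'cx': 317.7392578352294, 'cy': 201.73664850676587, 'position': array([1041.43996213,  -70.6781219 ,  861.36921979]), 'attitude': array([-1.95554917, -1.66249816,  0.60624756])}
{'fx': 409.7914917810044, 'fy': 409.7914917810044, 'cx': 321.2291676750182, 'cy': 193.44612998632456, 'position': array([ 353.39169566,   26.52438196, 1041.60799941]), 'attitude': array([-2.19578166,  2.1646848 , -0.07173814])}
{'fx': 357.48358213783797, 'fy': 357.48358213783797, 'cx': 315.3421071827662, 'cy': 202.56604873332563, 'mount': array([[ 1.07597631e-04, -9.60014205e-01, -2.79951273e-01,
         7.08564816e+01],
       [ 9.99999985e-01,  1.41015259e-04, -9.92280602e-05,
        -8.29573786e-01],
       [ 1.34737748e-04, -2.79951259e-01,  9.60014205e-01,
        -1.64303539e+02],
       [ 0.00000000e+00,  0.00000000e+00,  0.00000000e+00,
         1.00000000e+00]])}
```

View pics/top0.png

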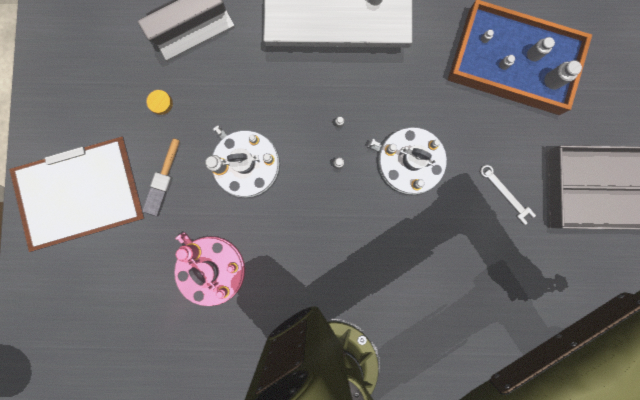

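View pics/scene0.png

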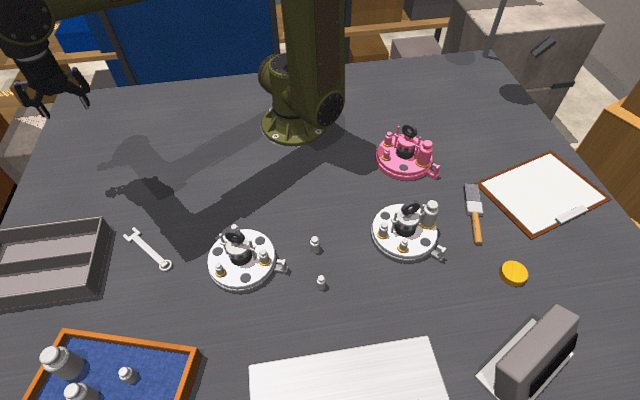

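Run:
```python
from h import *
p=cv2.imread("pics/top0.png")
c=p[115:210,195:295];cv2.imwrite("pics/c1.png",cv2.resize(c,None,fx=6,fy=6,interpolation=cv2.INTER_CUBIC))
d=np.load("top0.npy");m=cams.camera_model("top")
A=R.from_rotvec(m["attitude"]).as_matrix()
v,u=np.mgrid[115:215,180:300];z=d[115:215,180:300]
P=np.stack([(u-m["cx"])/m["fx"]*z,(v-m["cy"])/m["fy"]*z,z],-1)@A.T+m["position"]
np.save("P.npy",P)
Z=P[...,2]
def b(n,lo,hi):
    k=(Z>lo)&(Z<hi)&(z>0)
    q=P[k];print(n,len(q),q.mean(0),q.min(0),q.max(0))
b("plate",24,38);b("big",104,116);b("ring",120,150)
k=(Z>24)&(Z<38)
# circle fit of the plate
q=P[k][:,:2].astype(np.float32);print(cv2.minEnclosingCircle(q))
k=(Z>118);print(np.c_[u[k],v[k],P[k].round(0)][:60].tolist())
k=(Z>38)&(Z<52);print(np.c_[u[k],v[k],P[k].round(0)][:80].tolist())
```

```text
plate 2413 [497.94653122 221.73373672  32.55671791] [420.89083156 145.51945688  24.17645552] [592.42519214 306.39577504  37.88724131]
big 156 [493.61807913 271.02034396 109.89067708] [479.03780953 188.09459258 104.06143603] [509.85987587 300.56928128 115.54809303]
ring 112 [500.8842204  225.29182924 134.35417488] [493.62321691 204.69958692 120.84292817] [508.93996389 248.82318574 142.64849512]
((515.1622314453125, 233.67584228515625), 96.94440460205078)
[[251.0, 121.0, 353.0, 27.0, 1042.0], [240.0, 122.0, 353.0, 27.0, 1042.0], [279.0, 125.0, 353.0, 27.0, 1042.0], [213.0, 134.0, 353.0, 27.0, 1042.0], [267.0, 134.0, 353.0, 27.0, 1042.0], [198.0, 138.0, 353.0, 27.0, 1042.0], [242.0, 141.0, 353.0, 27.0, 1042.0], [191.0, 142.0, 353.0, 27.0, 1042.0], [267.0, 143.0, 353.0, 27.0, 1042.0], [204.0, 144.0, 353.0, 27.0, 1042.0], [245.0, 147.0, 353.0, 27.0, 1042.0], [265.0, 147.0, 353.0, 27.0, 1042.0], [299.0, 152.0, 353.0, 27.0, 1042.0], [238.0, 153.0, 507.0, 220.0, 142.0], [239.0, 153.0, 508.0, 219.0, 137.0], [240.0, 153.0, 508.0, 217.0, 136.0], [241.0, 153.0, 508.0, 214.0, 138.0], [242.0, 153.
[... 3759 characters left out ...]
0, 153.0, 39.0], [259.0, 160.0, 507.0, 189.0, 43.0], [272.0, 160.0, 506.0, 156.0, 51.0], [254.0, 161.0, 504.0, 201.0, 46.0], [258.0, 161.0, 504.0, 191.0, 46.0], [259.0, 161.0, 505.0, 189.0, 44.0], [272.0, 161.0, 505.0, 157.0, 42.0], [273.0, 161.0, 506.0, 155.0, 38.0], [254.0, 162.0, 502.0, 201.0, 46.0], [271.0, 162.0, 502.0, 159.0, 47.0], [254.0, 163.0, 499.0, 201.0, 47.0], [267.0, 163.0, 500.0, 169.0, 43.0], [268.0, 163.0, 500.0, 167.0, 43.0], [269.0, 163.0, 500.0, 164.0, 47.0], [270.0, 163.0, 501.0, 162.0, 39.0], [271.0, 163.0, 501.0, 160.0, 40.0], [273.0, 163.0, 501.0, 155.0, 38.0], [254.0, 164.0, 497.0, 201.0, 46.0], [266.0, 164.0, 498.0, 172.0, 40.0], [267.0, 164.0, 498.0, 170.0, 39.0]]
```

View pics/c1.png

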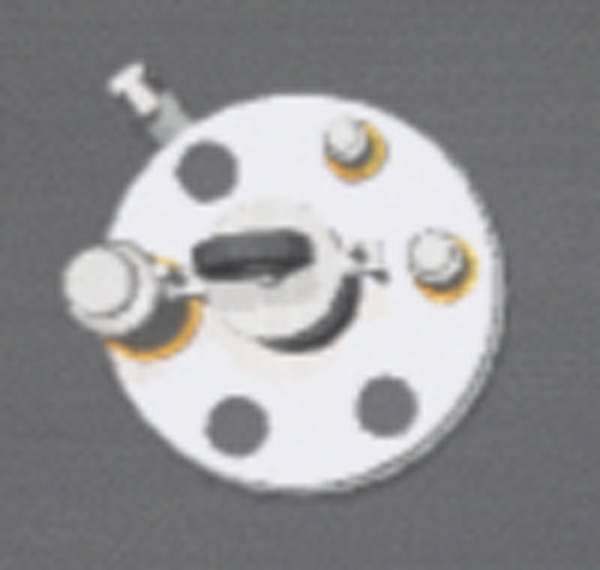

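Three candidates in the top view: white (245,163) with a tall, wide weight at (213,162); white (412,160) with small weights only; pink (208,270), which is the look-alike. The crop confirms the one at (245,163): large weight on the left, two small ones, and the pointer at about (218,131), clockwise of the large weight. Next I'll fit the ring.

Run:
```python
from h import *
P=np.load("P.npy");Z=P[...,2]
k=(Z>120)&(Z<150)&(P[...,1]<255)&(P[...,1]>195);q=P[k]
t=q[q[:,2]>128];print("ring",cv2.fitLine(t[:,:2].astype(np.float32),cv2.DIST_HUBER,0,.01,.01).ravel(),cv2.minAreaRect(q[:,:2].astype(np.float32)))
k=(Z>105)&(Z<115)&(P[...,1]>260);b=np.median(P[k],0);print("big",b,cv2.minAreaRect(P[k][:,:2].astype(np.float32)))
k=(Z>38)&(Z<50)&(P[...,1]>280)&(P[...,0]>570);print("ptr",P[k].mean(0))
k=(abs(Z-32)<5);q=P[k][:,:2]
# hull circle
h=cv2.convexHull(q.astype(np.float32)[np.hypot(*(q-[501,226]).T)<88]);print(cv2.fitEllipse(h))
s=sensors.sense();M=R.from_rotvec(s["orientation"]).as_matrix();print(M.round(3))
for w in ([330,431,0],[22,376,0]):print(M.T@w)
```

```text
ring [ 1.9238576e-01 -9.8131937e-01  5.0122266e+02  2.2506985e+02] ((501.3835754394531, 227.14089965820312), (10.792343139648438, 44.3416748046875), 7.737036228179932)
big [492.72045326 286.66291216 109.82019074] ((490.27874755859375, 281.60791015625), (38.36292266845703, 26.321218490600586), 73.61247253417969)
ptr [581.61055289 293.53303832  45.93688644]
((501.4803161621094, 226.9432373046875), (162.2340545654297, 163.388671875), 134.986083984375)
[[-0.968 -0.25  -0.001]
 [-0.25   0.968  0.002]
 [ 0.     0.002 -1.   ]]
[-427.31501816  334.7576011     0.47303435]
[-115.34841967  358.54488669    0.55345434]
```

```bash
python3 -m jog '[{"dx":-0.0305,"dy":0.0239},{"dx":-0.0305,"dy":0.0239},{"dx":-0.0305,"dy":0.0239},{"dx":-0.0305,"dy":0.0239},{"dx":-0.0305,"dy":0.0239},{"dx":-0.0305,"dy":0.0239},{"dx":-0.0305,"dy":0.0239},{"dx":-0.0305,"dy":0.0239},{"dx":-0.0305,"dy":0.0239},{"dx":-0.0305,"dy":0.0239},{"dx":-0.0305,"dy":0.0239},{"dx":-0.0305,"dy":0.0239},{"dx":-0.0305,"dy":0.0239},{"dx":-0.0305,"dy":0.0239}]' 1
python3 -m jog '[{"dx":-0.0115,"dy":0.0358},{"dx":-0.0115,"dy":0.0358},{"dx":-0.0115,"dy":0.0358},{"dx":-0.0115,"dy":0.0358},{"dx":-0.0115,"dy":0.0358},{"dx":-0.0115,"dy":0.0358},{"dx":-0.0115,"dy":0.0358},{"dx":-0.0115,"dy":0.0358},{"dx":-0.0115,"dy":0.0358},{"dx":-0.0115,"dy":0.0358}]'
python3 -m jog '[{"az":-0.1239},{"az":-0.1239},{"az":-0.1239},{"az":-0.1239},{"az":-0.1239},{"az":-0.1239},{"az":-0.1239},{"az":-0.1239},{"az":-0.1239},{"az":-0.1239},{"az":-0.1239},{"az":-0.1239},{},{},{}]'
python3 - <<'E'
from h import *
s=sensors.sense();M=R.from_rotvec(s["orientation"]).as_matrix();print(s["joints"],s["ee_pos"]);print(M.round(3))
print("y yaw",np.degrees(np.arctan2(M[1,1],M[0,1])))
p,d=cams.grab_frame("wrist");cv2.imwrite("pics/w1.png",p);np.save("w1.npy",d)
m=cams.camera_model("wrist")["mount"]
c=cams.camera_model("wrist");v,u=np.mgrid[0:400,0:640]
P=np.stack([(u-c["cx"])/c["fx"]*d,(v-c["cy"])/c["fy"]*d,d],-1)@m[:3,:3].T+m[:3,3]
W=P@M.T+s["ee_pos"]
k=(d>0)&(W[...,2]>125)&(W[...,2]<145)&(np.hypot(W[...,0]-501,W[...,1]-227)<30)
q=W[k];print(len(q),q.mean(0),cv2.minAreaRect(q[:,:2].astype(np.float32)),cv2.fitLine(q[:,:2].astype(np.float32),cv2.DIST_HUBER,0,.01,.01).ravel(), q[:,2].max())
print("delta tool",M.T@(np.array([501.4,226.9,111])-s["ee_pos"]))
E
```

```text
[-9.84292753e-01  4.07558923e-02  8.38960926e-02 -3.91194718e-04
 -1.61548133e+00 -3.33709483e-01] [ 150.05276404 -580.59524527  207.97171972]
[[-0.968 -0.25  -0.001]
 [-0.25   0.968  0.002]
 [ 0.     0.002 -1.   ]]
y yaw 104.48501219322718$[0]: bad value
$[0]: bad value
$[0]: bad value
<stdin>:10: RuntimeWarning: Mean of empty slice.
  ret = um.true_divide(
Traceback (most recent call last):
cv2.error: OpenCV(4.12.0) /io/opencv/modules/imgproc/src/linefit.cpp:50: error: (-215:Assertion failed) count > 0 in function 'fitLine2D_wods'
```

View pics/w1.png

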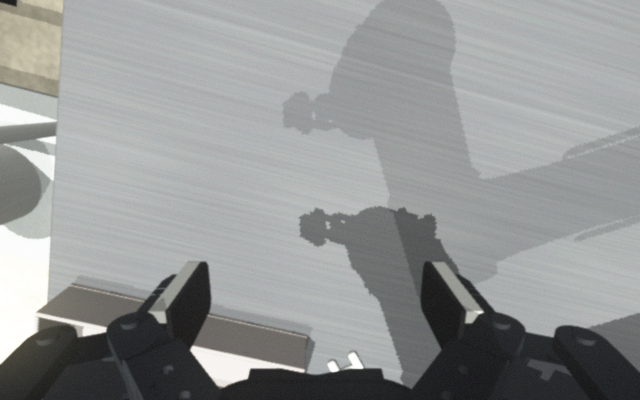

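All six keys are needed in each row; the calls were refused and nothing moved.

```bash
python3 -m jog '[{"dx":-0.0305,"dy":0.0239,"dz":0,"ax":0,"ay":0,"az":0}]' 1
```

```text
time: 0.23
ee_pos: [171.1, -551.8, 206.5]
orientation: [0.388, -3.115, -0.005]
ft_force: [2.6, 1.0, -0.1]
opening: 85.6
```

```bash
python3 -m jog '[{"dx":-0.0305,"dy":0.0239,"dz":0,"ax":0,"ay":0,"az":0},{"dx":-0.0305,"dy":0.0239,"dz":0,"ax":0,"ay":0,"az":0},{"dx":-0.0305,"dy":0.0239,"dz":0,"ax":0,"ay":0,"az":0},{"dx":-0.0305,"dy":0.0239,"dz":0,"ax":0,"ay":0,"az":0},{"dx":-0.0305,"dy":0.0239,"dz":0,"ax":0,"ay":0,"az":0},{"dx":-0.0305,"dy":0.0239,"dz":0,"ax":0,"ay":0,"az":0},{"dx":-0.0305,"dy":0.0239,"dz":0,"ax":0,"ay":0,"az":0},{"dx":-0.0305,"dy":0.0239,"dz":0,"ax":0,"ay":0,"az":0},{"dx":-0.0305,"dy":0.0239,"dz":0,"ax":0,"ay":0,"az":0},{"dx":-0.0305,"dy":0.0239,"dz":0,"ax":0,"ay":0,"az":0},{"dx":-0.0305,"dy":0.0239,"dz":0,"ax":0,"ay":0,"az":0},{"dx":-0.0305,"dy":0.0239,"dz":0,"ax":0,"ay":0,"az":0},{"dx":-0.0305,"dy":0.0239,"dz":0,"ax":0,"ay":0,"az":0}]'
python3 -m jog '[{"dx":-0.0115,"dy":0.0358,"dz":0,"ax":0,"ay":0,"az":0},{"dx":-0.0115,"dy":0.0358,"dz":0,"ax":0,"ay":0,"az":0},{"dx":-0.0115,"dy":0.0358,"dz":0,"ax":0,"ay":0,"az":0},{"dx":-0.0115,"dy":0.0358,"dz":0,"ax":0,"ay":0,"az":0},{"dx":-0.0115,"dy":0.0358,"dz":0,"ax":0,"ay":0,"az":0},{"dx":-0.0115,"dy":0.0358,"dz":0,"ax":0,"ay":0,"az":0},{"dx":-0.0115,"dy":0.0358,"dz":0,"ax":0,"ay":0,"az":0},{"dx":-0.0115,"dy":0.0358,"dz":0,"ax":0,"ay":0,"az":0},{"dx":-0.0115,"dy":0.0358,"dz":0,"ax":0,"ay":0,"az":0},{"dx":-0.0115,"dy":0.0358,"dz":0,"ax":0,"ay":0,"az":0}]'
python3 -m jog '[{"dx":0,"dy":0,"dz":0,"ax":0,"ay":0,"az":-0.1239},{"dx":0,"dy":0,"dz":0,"ax":0,"ay":0,"az":-0.1239},{"dx":0,"dy":0,"dz":0,"ax":0,"ay":0,"az":-0.1239},{"dx":0,"dy":0,"dz":0,"ax":0,"ay":0,"az":-0.1239},{"dx":0,"dy":0,"dz":0,"ax":0,"ay":0,"az":-0.1239},{"dx":0,"dy":0,"dz":0,"ax":0,"ay":0,"az":-0.1239},{"dx":0,"dy":0,"dz":0,"ax":0,"ay":0,"az":-0.1239},{"dx":0,"dy":0,"dz":0,"ax":0,"ay":0,"az":-0.1239},{"dx":0,"dy":0,"dz":0,"ax":0,"ay":0,"az":-0.1239},{"dx":0,"dy":0,"dz":0,"ax":0,"ay":0,"az":-0.1239},{"dx":0,"dy":0,"dz":0,"ax":0,"ay":0,"az":-0.1239},{"dx":0,"dy":0,"dz":0,"ax":0,"ay":0,"az":-0.1239},{"dx":0,"dy":0,"dz":0,"ax":0,"ay":0,"az":0},{"dx":0,"dy":0,"dz":0,"ax":0,"ay":0,"az":0},{"dx":0,"dy":0,"dz":0,"ax":0,"ay":0,"az":0}]'
cat > look.py <<'E'
from h import *
import sys
s=sensors.sense();M=R.from_rotvec(s["orientation"]).as_matrix();print(s["time"],s["joints"].round(3),s["ee_pos"]);print(M.round(3))
print("y yaw",np.degrees(np.arctan2(M[1,1],M[0,1])))
p,d=cams.grab_frame("wrist");cv2.imwrite(f"pics/{sys.argv[1]}.png",p)
c=cams.camera_model("wrist");m=c["mount"];v,u=np.mgrid[0:400,0:640]
P=np.stack([(u-c["cx"])/c["fx"]*d,(v-c["cy"])/c["fy"]*d,d],-1)@m[:3,:3].T+m[:3,3]
W=P@M.T+s["ee_pos"]
k=(d>0)&(W[...,2]>125)&(W[...,2]<145)&(np.hypot(W[...,0]-501,W[...,1]-227)<30)
print("delta tool",M.T@(np.array([501.4,226.9,111])-s["ee_pos"]))
q=W[k];print(len(q),q.mean(0),cv2.minAreaRect(q[:,:2].astype(np.float32)),cv2.fitLine(q[:,:2].astype(np.float32),cv2.DIST_HUBER,0,.01,.01).ravel(), q[:,2].max())
E
python3 look.py w2
```

```text
time: 1.32
ee_pos: [480.6, -148.2, 208.9]
orientation: [-0.397, 3.116, 0.0]
ft_force: [1.9, -0.6, -0.1]
opening: 85.4
time: 2.15
ee_pos: [501.2, 227.2, 208.8]
orientation: [0.397, -3.116, -0.0]
ft_force: [-0.1, -0.5, -0.1]
opening: 85.3
time: 3.4
ee_pos: [501.6, 225.2, 208.7]
orientation: [2.397, -2.03, -0.0]
ft_force: [0.2, -0.7, 0.7]
opening: 85.5
3.4 [ 0.787 -0.093 -0.046 -0.    -1.618 -0.622] [501.56794088 225.20359652 208.73922749]
[[ 0.164 -0.986 -0.   ]
 [-0.986 -0.164 -0.   ]
 [ 0.     0.    -1.   ]]
y yaw -170.53755234456165
delta tool [-1.70435016 -0.14417198 97.73912719]
802 [500.96500624 223.09132012 135.79423203] ((500.46319580078125, 226.14129638671875), (9.84720516204834, 42.37241744995117), 8.851149559020996) [ 1.5831336e-01 -9.8738891e-01  5.0104327e+02  2.2297525e+02] 141.20787860652445
```

View pics/w2.png

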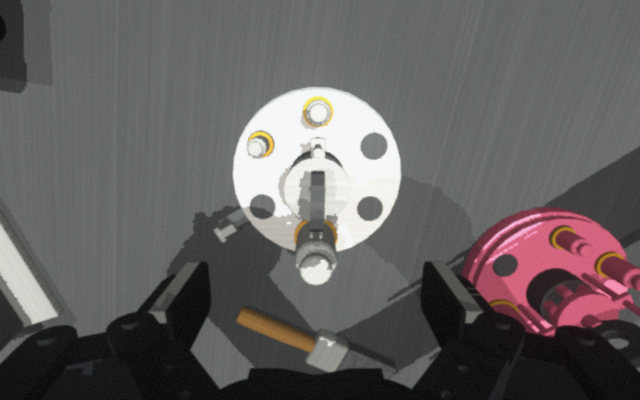

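The wrist view shows the ring edge-on at about (317,190), midway between the jaws. The big weight is at (316,268), and pink is well to the side. Going down.

```bash
python3 -m jog '[{"dx":-0.0016,"dy":0.0002,"dz":0.02,"ax":0,"ay":0,"az":0},{"dx":0,"dy":0,"dz":0.025,"ax":0,"ay":0,"az":0},{"dx":0,"dy":0,"dz":0.025,"ax":0,"ay":0,"az":0},{"dx":0,"dy":0,"dz":0.02,"ax":0,"ay":0,"az":0},{"dx":0,"dy":0,"dz":0.008,"ax":0,"ay":0,"az":0},{"dx":0,"dy":0,"dz":0,"ax":0,"ay":0,"az":0},{"dx":0,"dy":0,"dz":0,"ax":0,"ay":0,"az":0}]'
python3 -m jog '[{"dx":0,"dy":0,"dz":0,"ax":0,"ay":0,"az":0},{"dx":0,"dy":0,"dz":0,"ax":0,"ay":0,"az":0},{"dx":0,"dy":0,"dz":0,"ax":0,"ay":0,"az":0},{"dx":0,"dy":0,"dz":0,"ax":0,"ay":0,"az":0},{"dx":0,"dy":0,"dz":0,"ax":0,"ay":0,"az":0},{"dx":0,"dy":0,"dz":0,"ax":0,"ay":0,"az":0},{"dx":0,"dy":0,"dz":0,"ax":0,"ay":0,"az":0},{"dx":0,"dy":0,"dz":0,"ax":0,"ay":0,"az":0},{"dx":0,"dy":0,"dz":0,"ax":0,"ay":0,"az":0},{"dx":0,"dy":0,"dz":0,"ax":0,"ay":0,"az":0},{"dx":0,"dy":0,"dz":0,"ax":0,"ay":0,"az":0},{"dx":0,"dy":0,"dz":0,"ax":0,"ay":0,"az":0}]' 0 60
python3 look.py w3
```

```text
time: 4.03
ee_pos: [501.5, 226.8, 111.8]
orientation: [-2.4, 2.027, -0.001]
ft_force: [-0.5, 0.1, 0.7]
opening: 85.1
time: 5.03
ee_pos: [500.4, 226.7, 111.3]
orientation: [2.4, -2.025, -0.001]
ft_force: [-4.7, -0.2, 4.5]
opening: 7.3
5.0333 [ 7.910e-01 -8.300e-02 -2.130e-01 -1.000e-03 -1.441e+00 -6.210e-01] [500.39753299 226.68028122 111.27760328]
[[ 0.168 -0.986 -0.001]
 [-0.986 -0.168 -0.   ]
 [ 0.     0.001 -1.   ]]
y yaw -170.31105272376544
delta tool [-0.04790205 -1.02555532  0.27608278]
2119 [501.79397972 219.26673651 136.68348252] ((500.9054260253906, 223.63461303710938), (31.910381317138672, 33.48064041137695), 50.50175094604492) [ 1.5363514e-01 -9.8812765e-01  5.0160202e+02  2.2025505e+02] 144.9966678421995
```

View pics/w3.png

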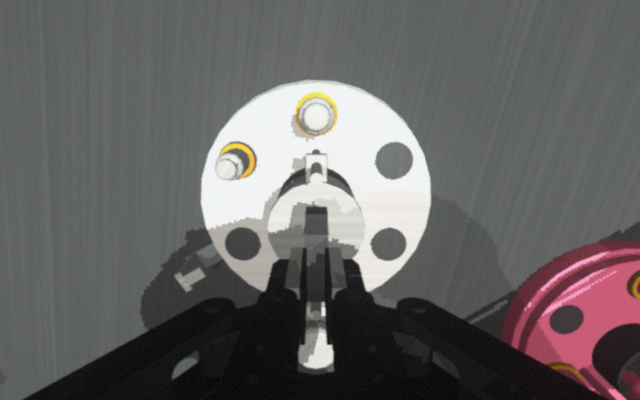

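The jaws hold the ring at (315,250), with reading 7.3 mm. Now pulling up straight, recentring sideways by about 1 mm.

```bash
python3 -m jog '[{"dx":0,"dy":0.001,"dz":0,"ax":0,"ay":0,"az":0},{"dx":0,"dy":0,"dz":-0.004,"ax":0,"ay":0,"az":0},{"dx":0,"dy":0,"dz":-0.004,"ax":0,"ay":0,"az":0},{"dx":0,"dy":0,"dz":-0.004,"ax":0,"ay":0,"az":0},{"dx":0,"dy":0,"dz":-0.003,"ax":0,"ay":0,"az":0},{"dx":0,"dy":0,"dz":-0.002,"ax":0,"ay":0,"az":0},{"dx":0,"dy":0,"dz":0,"ax":0,"ay":0,"az":0},{"dx":0,"dy":0,"dz":0,"ax":0,"ay":0,"az":0},{"dx":0,"dy":0,"dz":0,"ax":0,"ay":0,"az":0}]'
python3 look.py w4
python3 - <<'E'
from h import *
p,d=cams.grab_frame("scene");cv2.imwrite("pics/s4.png",cv2.resize(p[180:280,350:470],None,fx=6,fy=6,interpolation=2))
E
```

```text
time: 5.83
ee_pos: [500.1, 226.7, 127.5]
orientation: [2.401, -2.026, -0.0]
ft_force: [4.4, 1.5, -8.3]
opening: 7.2
5.8333 [ 0.791 -0.09  -0.19  -0.    -1.47  -0.623] [500.08990341 226.65170775 127.46716606]
[[ 0.168 -0.986 -0.   ]
 [-0.986 -0.168 -0.   ]
 [-0.     0.    -1.   ]]
y yaw -170.3297586263628
delta tool [-0.02397294 -1.34022674 16.46659581]
415 [503.87011757 205.81179742 138.67910172] ((503.6109313964844, 206.8893585205078), (9.941670417785645, 5.256237983703613), 9.9566650390625) [9.93340194e-01 1.15218334e-01 5.04065216e+02 2.05332794e+02] 144.99762690109316
```

View pics/w4.png

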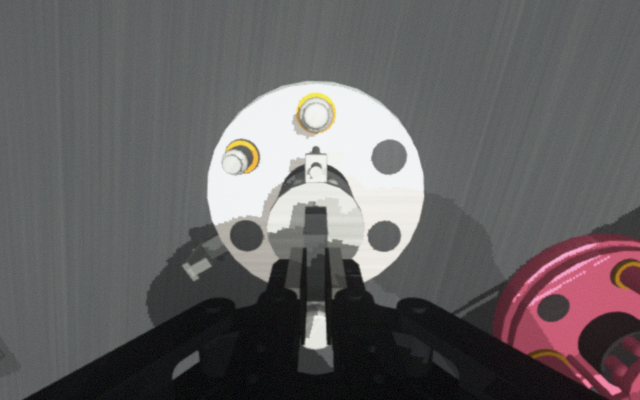

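View pics/s4.png

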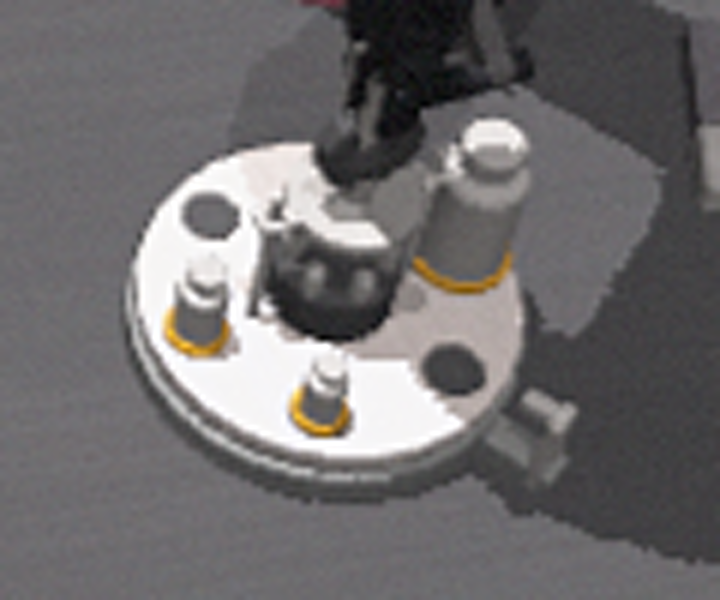

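The ring is up about 16 mm: z force is −8.3 N (spring plus weight), and the ring sits at the same place in the jaws. Turning 60° clockwise (+az).

```bash
python3 -m jog '[{"dx":0,"dy":0,"dz":0,"ax":0,"ay":0,"az":0.05},{"dx":0,"dy":0,"dz":0,"ax":0,"ay":0,"az":0.08},{"dx":0,"dy":0,"dz":0,"ax":0,"ay":0,"az":0.08},{"dx":0,"dy":0,"dz":0,"ax":0,"ay":0,"az":0.08},{"dx":0,"dy":0,"dz":0,"ax":0,"ay":0,"az":0.08},{"dx":0,"dy":0,"dz":0,"ax":0,"ay":0,"az":0.08},{"dx":0,"dy":0,"dz":0,"ax":0,"ay":0,"az":0.08},{"dx":0,"dy":0,"dz":0,"ax":0,"ay":0,"az":0.08},{"dx":0,"dy":0,"dz":0,"ax":0,"ay":0,"az":0.08},{"dx":0,"dy":0,"dz":0,"ax":0,"ay":0,"az":0.08},{"dx":0,"dy":0,"dz":0,"ax":0,"ay":0,"az":0.08},{"dx":0,"dy":0,"dz":0,"ax":0,"ay":0,"az":0.08},{"dx":0,"dy":0,"dz":0,"ax":0,"ay":0,"az":0.08},{"dx":0,"dy":0,"dz":0,"ax":0,"ay":0,"az":0.037},{"dx":0,"dy":0,"dz":0,"ax":0,"ay":0,"az":0},{"dx":0,"dy":0,"dz":0,"ax":0,"ay":0,"az":0},{"dx":0,"dy":0,"dz":0,"ax":0,"ay":0,"az":0},{"dx":0,"dy":0,"dz":0,"ax":0,"ay":0,"az":0}]'
python3 look.py w5
python3 - <<'E'
from h import *
p,d=cams.grab_frame("scene");cv2.imwrite("pics/s5.png",cv2.resize(p[180:280,350:470],None,fx=6,fy=6,interpolation=2))
E
```

```text
time: 7.43
ee_pos: [499.7, 226.8, 127.6]
orientation: [1.068, -2.953, -0.001]
ft_force: [0.2, 2.8, -7.0]
opening: 7.8
7.4333 [ 7.920e-01 -9.000e-02 -1.900e-01 -1.000e-03 -1.471e+00 -1.669e+00] [499.65453689 226.80439847 127.56730062]
[[-0.769 -0.639 -0.001]
 [-0.639  0.769  0.   ]
 [ 0.001  0.001 -1.   ]]
y yaw 129.74626128366137
delta tool [-1.41668841 -1.05737416 16.56521007]
423 [484.2327666  213.19621235 138.67669195] ((484.92999267578125, 213.79080200195312), (4.779250144958496, 9.968276977539062), 38.39574432373047) [  0.6283469   -0.77793324 484.05154    212.6872    ] 144.98319021140293
```

View pics/w5.png

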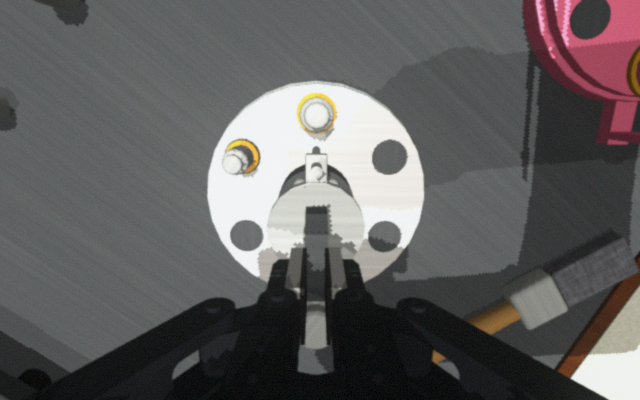

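View pics/s5.png

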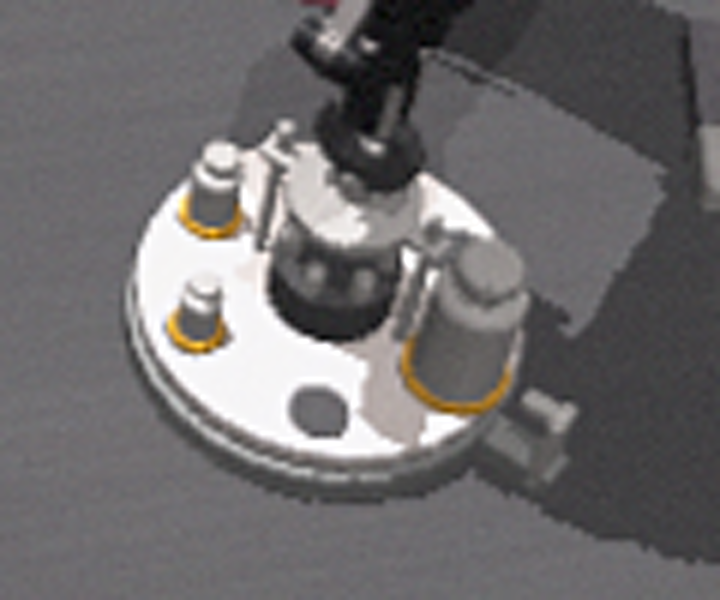

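The large weight (460,330) now stands at the pointer (540,430). Lowering most of the way while gripped, then opening so the spring seats the ring.

```bash
python3 -m jog '[{"dx":0,"dy":0,"dz":0.004,"ax":0,"ay":0,"az":0},{"dx":0,"dy":0,"dz":0.004,"ax":0,"ay":0,"az":0},{"dx":0,"dy":0,"dz":0.004,"ax":0,"ay":0,"az":0},{"dx":0,"dy":0,"dz":0.002,"ax":0,"ay":0,"az":0},{"dx":0,"dy":0,"dz":0,"ax":0,"ay":0,"az":0},{"dx":0,"dy":0,"dz":0,"ax":0,"ay":0,"az":0}]'
python3 -m jog '[{"dx":0,"dy":0,"dz":0,"ax":0,"ay":0,"az":0},{"dx":0,"dy":0,"dz":0,"ax":0,"ay":0,"az":0},{"dx":0,"dy":0,"dz":0,"ax":0,"ay":0,"az":0},{"dx":0,"dy":0,"dz":0,"ax":0,"ay":0,"az":0},{"dx":0,"dy":0,"dz":0,"ax":0,"ay":0,"az":0},{"dx":0,"dy":0,"dz":0,"ax":0,"ay":0,"az":0},{"dx":0,"dy":0,"dz":0,"ax":0,"ay":0,"az":0},{"dx":0,"dy":0,"dz":0,"ax":0,"ay":0,"az":0},{"dx":0,"dy":0,"dz":0,"ax":0,"ay":0,"az":0},{"dx":0,"dy":0,"dz":0,"ax":0,"ay":0,"az":0},{"dx":0,"dy":0,"dz":0,"ax":0,"ay":0,"az":0},{"dx":0,"dy":0,"dz":0,"ax":0,"ay":0,"az":0}]' 1
python3 -m jog '[{"dx":0,"dy":0,"dz":-0.02,"ax":0,"ay":0,"az":0},{"dx":0,"dy":0,"dz":-0.025,"ax":0,"ay":0,"az":0},{"dx":0,"dy":0,"dz":-0.025,"ax":0,"ay":0,"az":0},{"dx":0,"dy":0,"dz":-0.025,"ax":0,"ay":0,"az":0},{"dx":0,"dy":0,"dz":0,"ax":0,"ay":0,"az":0},{"dx":0,"dy":0,"dz":0,"ax":0,"ay":0,"az":0},{"dx":0,"dy":0,"dz":0,"ax":0,"ay":0,"az":0}]'
python3 look.py w6
python3 - <<'E'
from h import *
p,d=cams.grab_frame("scene");cv2.imwrite("pics/s6.png",cv2.resize(p[180:300,190:470],None,fx=2.8,fy=2.8,interpolation=2))
E
```

```text
time: 8.03
ee_pos: [499.8, 226.7, 113.8]
orientation: [1.066, -2.954, -0.001]
ft_force: [-4.6, 4.4, -5.6]
opening: 7.5
time: 9.03
ee_pos: [500.2, 226.6, 113.9]
orientation: [1.066, -2.955, -0.0]
ft_force: [-0.1, -0.3, -0.0]
opening: 85.1
time: 9.62
ee_pos: [499.9, 226.7, 208.2]
orientation: [1.066, -2.954, -0.001]
ft_force: [0.1, 0.2, -1.1]
opening: 85.2
9.6167 [ 7.910e-01 -9.500e-02 -4.900e-02 -1.000e-03 -1.618e+00 -1.670e+00] [499.89763255 226.66496877 208.18147391]
[[-0.77  -0.639 -0.001]
 [-0.639  0.77   0.   ]
 [ 0.001  0.001 -1.   ]]
y yaw 129.6823046779953
delta tool [-1.37723788 -0.84238781 97.17996099]
826 [497.65759354 224.2247581  135.75058531] ((500.13458251953125, 226.3370361328125), (42.215309143066406, 9.972481727600098), 39.41741943359375) [  0.76970434   0.6384005  497.68033    224.30954   ] 140.81833491768563
```

View pics/w6.png

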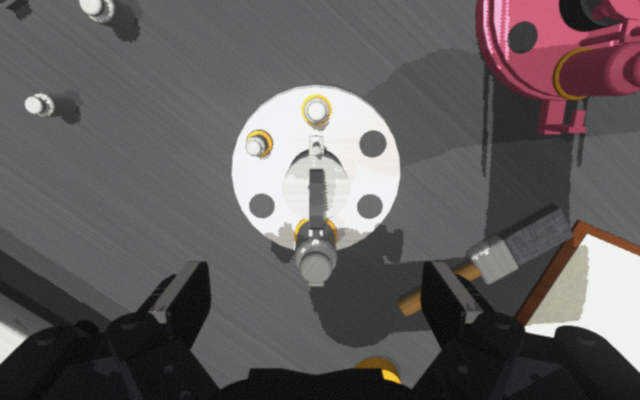

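View pics/s6.png

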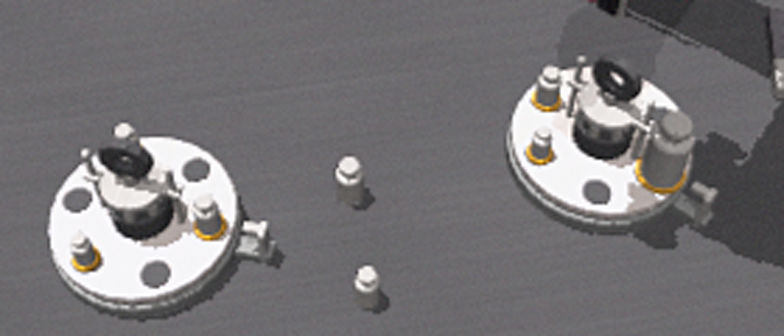

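The ring top reads 140.8 mm (141.2 mm before the job, when down). The ring's plane is at 39.7°, matching the pointer's 39.7°. The spare is unmoved, and the gripper is clear.

```bash
python3 -c "
from h import *
print(sensors.sense()['time'],ticket.close_job())"
```

```text
the job is handed in; nothing more can be done
9.7167 None
```

The job is done and handed in at 9.7 s. I pulled the ring of the carousel with the large weight up about 16 mm and turned it 60° clockwise to the pointer. I then lowered it most of the way, released it to drop into the notch, and backed off to about 208 mm.

- **Ring down:** its top reads 140.8 mm, against 141.2 mm before the job when it was fully down.
- **Angle:** the ring's plane and the pointer both measure about 39.7°.
- **Other carousels:** the spare's ring looked down and undisturbed in the last picture. I did not go near the pink one.
- **Forces:** wrist force readings stayed at about 10 N or less.

My first set of moves was refused because the rows left out some keys, and nothing moved. While holding the ring, the gripper read about 7.5 mm on the 10 mm thick part. The axis position also differed by about 1 mm between the cameras and the grip; neither affected the result.

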